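# Load and key on the bust curing station

### The job

Cure the primed busts: stand every grey bust upright on the curing plate, with its whole foot on the plate, and turn the filter wheel until the round lens shows whole, in the middle of the window; take the square dust cap off the key switch and set it down right way up on the table. With busts and lens in place, take the key from its stand, push it fully home in the controller's key switch, turn it clockwise a quarter turn to the stop (on) and leave it there. Leave the paint bottles and the brush jar where they stand.

Things in the scene. Friction and masses are not known exactly. Their poses are not given: they have to be found in the camera images.
- bust0: one of up to five identical grey resin busts (some may be absent): round foot 50 mm across and 6 mm thick, above it a round plinth 34 mm across up to 42 mm high (the place to grip), a small head and shoulders on top, 73 mm high in all; about 0.11 kg, heaviest in the foot. Origin: centre of the underside, z up along the bust.
- bust1: one of up to five identical grey resin busts (some may be absent): round foot 50 mm across and 6 mm thick, above it a round plinth 34 mm across up to 42 mm high (the place to grip), a small head and shoulders on top, 73 mm high in all; about 0.11 kg, heaviest in the foot. Origin: centre of the underside, z up along the bust.
- bust2: one of up to five identical grey resin busts (some may be absent): round foot 50 mm across and 6 mm thick, above it a round plinth 34 mm across up to 42 mm high (the place to grip), a small head and shoulders on top, 73 mm high in all; about 0.11 kg, heaviest in the foot. Origin: centre of the underside, z up along the bust.
- bust3: one of up to five identical grey resin busts (some may be absent): round foot 50 mm across and 6 mm thick, above it a round plinth 34 mm across up to 42 mm high (the place to grip), a small head and shoulders on top, 73 mm high in all; about 0.11 kg, heaviest in the foot. Origin: centre of the underside, z up along the bust.
- bust4: one of up to five identical grey resin busts (some may be absent): round foot 50 mm across and 6 mm thick, above it a round plinth 34 mm across up to 42 mm high (the place to grip), a small head and shoulders on top, 73 mm high in all; about 0.11 kg, heaviest in the foot. Origin: centre of the underside, z up along the bust.
- plate: the curing plate: fixed flat steel plate without a rim, 240 mm (its x) by 180 mm (its y), 4 mm thick, lying on the table. Origin: centre of the underside, its top face at z = 4 mm. Beyond its +x edge stands a fixed grey light bar, from x = 122 to 152 mm, 180 mm long, 55 mm high.
- controller: the grey controller box, fixed: 270 mm (its x) by 150 mm (its y), top face 60 mm above the table. Origin: centre of the underside. The filter wheel's upright axis is at x = -65 mm, the key switch's upright axis at x = +85 mm, both at y = 0.
- wheel (a joint): angle of the filter wheel in rad: 0 when the lens is at the middle of the window, growing anticlockwise seen from above, stops at -2.8 and 2.8. The wheel is a level dark disc 120 mm across, its top face 70 mm above the table, turning on an upright axis with light friction (about 0.07 N m); it stays where it is left. It carries one round lens (21 mm across with its metal ring); its five other sectors have plain rectangular grey filters.
- lens (a point): centre of the round lens on the wheel's top face, 42 mm from the wheel's axis; its x axis points outward from the axis, z up.
- window (a point): centre of the fixed window on the controller, at the level of the wheel's top face, 42 mm from the wheel's axis on the +x side: a square opening 30 mm wide in an aluminium frame 44 mm wide, whose top is 78 mm above the table.
- wheel_knob (a point): on the wheel's axis, 105 mm above the table, the height to grip: middle of the wheel's black bar-shaped knob, 50 mm long, 16 mm thick, 30 mm high (88 to 118 mm above the table). It turns with the wheel; the bar's length lies along this point's y axis, its thickness along x. z up.
- key: the key, loose, 80 mm long, 0.05 kg, upright: black flat bow 36 mm wide (its x), 12 mm thick (its y), 40 mm high (the place to grip, on its flats); below it a steel blade 16 mm (x) by 6 mm (y), 40 mm long, with a slimmer tip 8 mm long. Origin: on the axis, at the underside of the bow where the blade begins; z up, blade towards -z. It may enter either way round.
- stand: wooden key stand, fixed: block 70 x 56 x 50 mm with an upright slot along its x, in which the key stands, the bow resting on its top. Origin: centre of the underside.
- cap: loose square black dust cap that sits over the key switch's barrel at the start, its inner top resting on the barrel: hood 62 x 62 mm, 13 mm high, open below (inside 54 x 54 mm, 9 mm deep), with an upright round knob 22 mm across on top, from 13 to 49 mm high (the place to grip); 0.07 kg. Origin: centre of the underside (rim), z up.
- switch_mouth (a point): centre of the key slot's mouth on the top face (72 mm above the table) of the key switch's square steel barrel (34 mm); slot 18 mm along this point's x by 8 mm along its y, 46 mm deep, edges chamfered. It turns with the barrel. z up. With the key fully home the bow's underside rests on this face.
- switch (a joint): angle of the key switch in rad: 0 off (slot along the controller's x), growing clockwise seen from above, 1.57 (a quarter turn, against the stop) is on. Friction about 0.06 N m, no spring; the key has about 0.15 rad of play in the slot.
- bottle0: paint dropper bottle, 36 mm across, 84 mm high. Bystander, to be left where it is. Origin: centre of the underside.
- bottle1: paint dropper bottle, 36 mm across, 84 mm high. Bystander, to be left where it is. Origin: centre of the underside.
- jar: amber glass jar with a brush in it, 48 mm across, jar 68 mm high. Bystander, to be left where it is. Origin: centre of the underside.
There are look-alikes about, which are no part of the job. Leave any yellow look-alike of the cap alone.

How it is judged:
On the way, in this order (a step that is already met when the one before it is completed fails the run):
1. every bust present stands on the curing plate and the lens is in the window (x of bust0 in the frame of plate between -0.1 and 0.1 m and y of bust0 in the frame of plate between -0.07 and 0.07 m and z of bust0 in the frame of plate between 0.001 and 0.01 m and angle between each of bust0, bust1, bust2, bust3, bust4's own z axis and vertical below 0.15 rad and linear speed of each of bust0, bust1, bust2, bust3, bust4 below 0.03 m/s and x of bust1 in the frame of plate between -0.1 and 0.1 m and y of bust1 in the frame of plate between -0.07 and 0.07 m and z of bust1 in the frame of plate between 0.001 and 0.01 m and x of bust2 in the frame of plate between -0.1 and 0.1 m and y of bust2 in the frame of plate between -0.07 and 0.07 m and z of bust2 in the frame of plate between 0.001 and 0.01 m and x of bust3 in the frame of plate between -0.1 and 0.1 m and y of bust3 in the frame of plate between -0.07 and 0.07 m and z of bust3 in the frame of plate between 0.001 and 0.01 m and x of bust4 in the frame of plate between -0.1 and 0.1 m and y of bust4 in the frame of plate between -0.07 and 0.07 m and z of bust4 in the frame of plate between 0.001 and 0.01 m and horizontal distance between lens and window below 0.006 m), for 0.2 s.
2. the key is fully home in the key switch (horizontal distance between key and switch_mouth below 0.005 m and z of key in the frame of switch_mouth between -0.006 and 0.006 m and angle between key's own z axis and vertical below 0.12 rad), for 0.2 s.
3. the key switch is turned on (all of step 2 and value of joint switch above 1.4 rad), for 0.2 s.
At the end, for the whole second after the job is handed in: Busts present upright (0.15 rad), still, whole foot on the plate (within 100 mm in x, 70 mm in y of its centre); lens within 6 mm of the window centre; key upright, fully home (6 mm, 5 mm sideways); switch beyond 1.4 rad; cap right way up on the table (below 12 mm) (all of step 1 and all of step 3 and height (world z) of cap below 0.012 m and angle between cap's own z axis and vertical below 0.2 rad); the robot touches nothing.
It fails at once if the middle paint bottle is pushed more than 25 mm away or tipped over (distance of bottle0 from where it was at the start of the episode above 0.025 m or angle between bottle0's own z axis and vertical above 0.6 rad).
It fails at once if the left paint bottle is pushed more than 25 mm away or tipped over (distance of bottle1 from where it was at the start of the episode above 0.025 m or angle between bottle1's own z axis and vertical above 0.6 rad).
It fails at once if the brush jar is pushed more than 25 mm away or tipped over (distance of jar from where it was at the start of the episode above 0.025 m or angle between jar's own z axis and vertical above 0.6 rad).
It fails at once if the key switch is turned on while the lens is not in the window (value of joint switch above 1 rad and not (horizontal distance between lens and window below 0.006 m)).
Of bust0, bust1, bust2, bust3, bust4 only 3 to 5 are there at a start; the rules pass over those that are not, and their reading is None.
At some moment in a run one of bust0, bust1, bust2, bust3, bust4 may be knocked a few centimetres aside while the robot is not near it.
It also fails if it takes over 210 s, if anything falls off the work surface, if the arm or the gripper's body presses on something with over 40 N, if the wrist force passes 120 N, or if a joint passes its speed limit or range.

### The arm

A 6-joint arm with a two-finger parallel gripper is mounted at the origin on the work surface. World frame = base frame: x ahead of the robot, y to its left, z up, the work surface at z = 0. Lengths are in m, angles in rad, forces in N, time in s.
With the tool pointing down it reaches from about 0.325 to 0.775 m from the base axis. Payload 9.3 kg.
Tool frame: the origin (TCP) lies between the finger pads; the fingertips stand 25 mm ahead of it and the grasp point (between the pads) lies 6 mm ahead of it; x points along the fingers, z is the direction in which the jaws open and shut, and the axes are right-handed (so a half turn about x gives the same grasp; the last joint's range is limited). The gripper opens to 85 mm and grips with 20 to 120 N. Pads are 22 mm wide; open, the fingers measure 114 mm over their backs; the gripper's body (76 mm by 85 mm) begins 54 mm behind the grasp point. The pads swing forward as they close: fully open they stand 13 mm farther back than shut.
Start: joints at [1.141, 0.259, 0.021, 1.334, 0, 1.418], TCP at [0.15, 0.529, 0.256] pointing down, gripper open.
Joint ranges: [-3.04, 3.04], [-0.91, 1.82], [-1.04, 1.36], [-1.92, 1.95], [-1.52, 1.45], [-3.14, 3.14]. Speed limits (rad/s): [2.22, 2.22, 2.79, 3.14, 3.14, 3.14].

### API

Orientations are given as a unit quaternion [x, y, z, w].
In Python, from rig import r gives the robot as it stands.
- The arm moves only by the tool carry_out, never from a script. Its argument "deltas" is text: rows parted by semicolons, each of 7 numbers parted by spaces: the opening in per cent of the stroke, from 0 (shut) to 100 (fully open), then the shift along the tool's x, y, z in m, then the turn, a rotation vector about the tool's x, y, z in degrees. A call has 1 to 8 rows; each row is the pose to reach, as a shift and turn from the pose commanded when the call began, along the tool's axes at that moment; what a row does not reach only later rows make up. A row lasts 1/10 s, in which the tool goes at most 50 mm and 8.59 degrees, less where a joint would pass 70% of its speed; a pose out of reach is approached as far as the arm can. A call with a gripper value outside its range is refused whole. The fingers move at their own pace and stop on an object; the grip force is fixed at half the most. Time passes only in rows, so rows that repeat a pose let the fingers close. It gives the time, the measured TCP pose, the force and the opening at its end, in the units of the state.
- r.observe(): the state, without advancing time (a new reading comes with each control period).
- r.snapshot(name): name is "side" or "top"; returns a dict with "color" (384x512x3 uint8, red, green, blue), "mtx" (3x3 intrinsics, pixels), "R" (3x3) and "t" (3): a world point X has camera coordinates R X + t. Camera axes: x right, y down, z forward; pixel columns grow to the right and rows downward; lengths in m; the calibration is good to about 2 mm. A picture is of the moment at which its call begins. There is no depth.
- r.hand_in(): hands the job in, once; it reports no verdict.
The state is a dict: "time": time; "joint_pos": joint angles; "joint_velocities": joint speeds; "joint_torque": joint torques, N m; "tcp_pos": TCP position; "ee_rot": TCP orientation; "wrist_force": force on the tool from outside, world axes, zero at the start; "wrist_torque": the same for the moment, N m; "gripper_width": finger opening in m.
Only numpy, scipy, OpenCV 4.12 (cv2) and the standard library are available. Lean on these libraries where they do the work, as an engineer would, in place of code of your own. Each camera call takes 0.05 s, during which the arm holds its last target. There are 200 camera calls.

## Working session

There is one attempt and no reset: what is moved stays moved. The work goes in short steps, Python scripts to look and compute and a tool call to move; the robot and the scene stay as the last step left them, time stands still between calls to the robot, and variables do not carry over. Pictures are saved under pics/ and viewed, about 12 in all and at most 16, crops included, and the job is handed in when it is done.

Besides the shell and the picture viewer there is one more tool, called as a command line: name --argument value ..., lists and objects as JSON in quotes. carry_out: Moves the arm, as the interface text tells. Its arguments: {"type":"object","properties":{"deltas":{"type":"string"}},"required":["deltas"]}

```bash
mkdir -p pics; ls; cat > h.py <<'E'
import numpy as np, cv2
from rig import r
from scipy.spatial.transform import Rotation as Ro
def snap(n,f=None):
    s=r.snapshot(n)
    if f: cv2.imwrite('pics/'+f, s['color'][:,:,::-1])
    np.savez('cam_'+n,**{k:s[k] for k in('color','mtx','R','t')})
    return s
def cam(n): return np.load('cam_'+n+'.npz')
def p2w(n,u,v,z):
    s=cam(n);d=s['R'].T@np.linalg.inv(s['mtx'])@[u,v,1];c=-s['R'].T@s['t'];return c+d*(z-c[2])/d[2]
def w2p(n,X):
    s=cam(n);q=s['mtx']@(s['R']@np.array(X,float)+s['t']);return q[:2]/q[2]
def crop(n,f,u0,v0,u1,v1,k):
    c=cam(n)['color'][v0:v1,u0:u1,::-1];cv2.imwrite('pics/'+f,cv2.resize(c,None,fx=k,fy=k,interpolation=cv2.INTER_CUBIC))
E
python3 - <<'E'
from h import *
a=snap('top','top0.png');b=snap('side','side0.png')
for n in('top','side'):
    s=cam(n);print(n,-s['R'].T@s['t'],s['mtx'][0,0],s['R'].round(2).tolist())
o=r.observe();print(o)
E
```

```text
pics
top [0.48739345 0.06224577 1.27144764] 466.9772463738158 [[-0.01, -1.0, -0.03], [-1.0, 0.01, -0.08], [0.08, 0.02, -1.0]]
side [ 0.33076673 -0.56159655  0.63180478] 349.68680822889564 [[0.93, -0.37, 0.02], [-0.2, -0.57, -0.8], [0.3, 0.74, -0.6]]
{'time': 0.1, 'joint_pos': array([ 1.14136438e+00,  2.59132185e-01,  2.08560107e-02,  1.33371917e+00,
       -2.14202356e-05,  1.41820055e+00]), 'joint_velocities': array([-0.00092929, -0.00136299,  0.00433923, -0.00079903, -0.00094001,
       -0.00122426]), 'joint_torque': array([ 6.58083169e-03, -5.56693089e+01,  3.45070374e+01,  1.16536891e-02,
       -1.17882710e-04,  2.42495815e-05]), 'tcp_pos': array([0.15023684, 0.52885215, 0.25573585]), 'ee_rot': array([-0.42643724,  0.56457546,  0.42602161,  0.56383633]), 'wrist_force': array([0.29281367, 0.50311139, 1.4989958 ]), 'wrist_torque': array([-0.07369116, -0.0130097 , -0.03983196]), 'gripper_width': 0.08558777257073964}
```

View pics/top0.png

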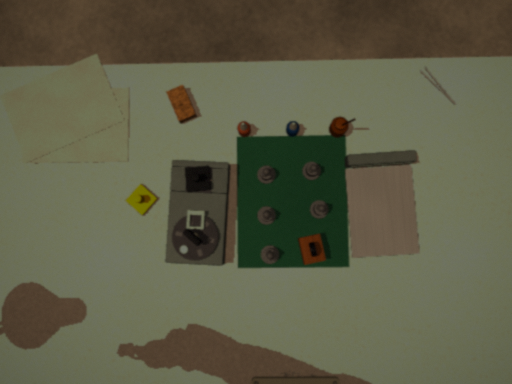

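View pics/side0.png

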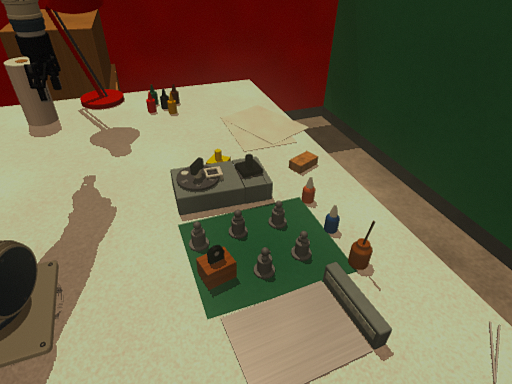

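The top view shows five grey busts upright on the green mat at about (270,254), (267,215), (267,173), (320,209) and (313,170). The orange key stand is at (313,249). The controller is at (197,213), with the black cap at (200,180), the window at (196,220) and the lens near (184,250). The pinkish 240x180 plate is at (383,210), below the light bar at (382,159). The yellow look-alike is at (142,199).

```bash
cat >> h.py <<'E'
def bcrop(n,f,u0,v0,u1,v1,k,g=0.6):
    c=cam(n)['color'][v0:v1,u0:u1,::-1];c=cv2.resize(c,None,fx=k,fy=k,interpolation=cv2.INTER_CUBIC)
    c=(255*(c/255.)**g).astype(np.uint8)
    for u in range(u0-u0%10+10,u1,10):
        cv2.line(c,((u-u0)*k,0),((u-u0)*k,12 if u%50 else 25),(255,255,255),1)
        if u%50==0: cv2.putText(c,str(u),((u-u0)*k+2,24),0,.4,(255,255,255))
    for v in range(v0-v0%10+10,v1,10):
        cv2.line(c,(0,(v-v0)*k),(12 if v%50 else 25,(v-v0)*k),(255,255,255),1)
        if v%50==0: cv2.putText(c,str(v),(2,(v-v0)*k-2),0,.4,(255,255,255))
    cv2.imwrite('pics/'+f,c)
E
python3 - <<'E'
from h import *
bcrop('top','ctl.png',155,150,245,275,4) if 0 else bcrop('top','ctl.png',155,152,237,272,5)
bcrop('top','bus.png',232,130,432,272,4)
E
```

```text
(no output)
```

View pics/ctl.png

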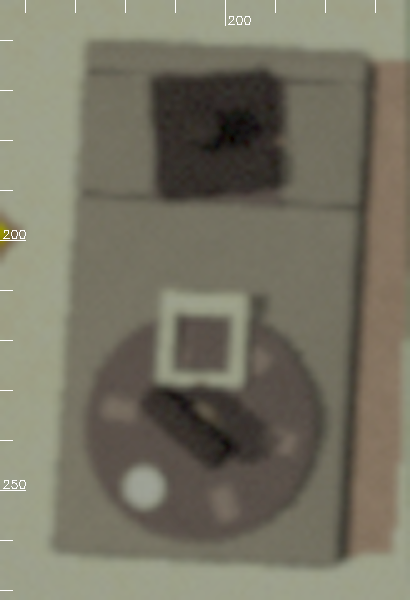

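View pics/bus.png

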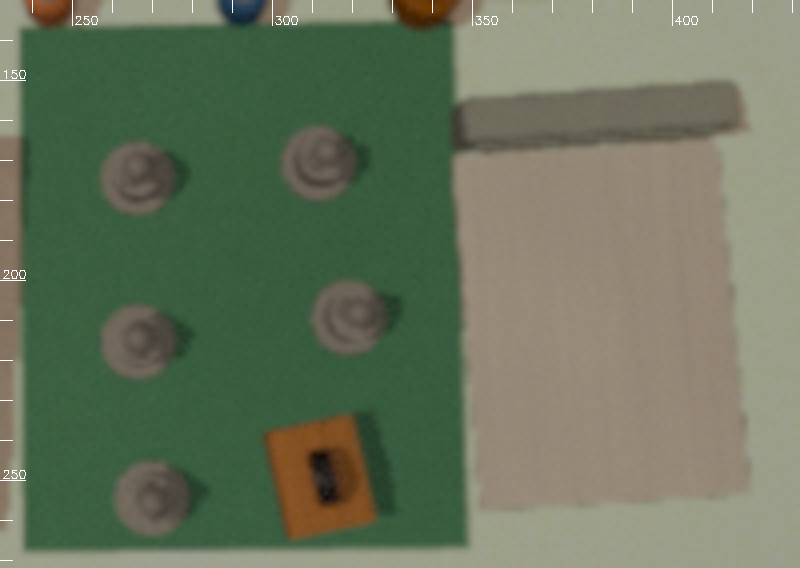

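```bash
python3 - <<'E'
from h import *
np.set_printoptions(precision=4,suppress=True)
C=lambda u,v:(155+u/5,152+v/5); B=lambda u,v:(232+u/4,130+v/4)
def show(nm,uv,z):
    X=p2w('top',*uv,z); print(nm,X,'side px',w2p('side',X).round(0)); return X
for i,(u,v) in enumerate([(138,178),(319,163),(138,342),(349,317),(152,498)]): show('b%d'%i,B(u,v),.006)
for i,(u,v) in enumerate([(715,138),(750,490),(480,510),(455,150)]): show('pl%d'%i,B(u,v),.004)
for i,(u,v) in enumerate([(735,82),(740,130),(465,150),(465,100)]): show('bar%d'%i,B(u,v),.055)
for i,(u,v) in enumerate([(265,432),(352,413),(377,520),(290,541)]): show('st%d'%i,B(u,v),.05)
show('keybow',B(321,477),.09)
for i,(u,v) in enumerate([(87,42),(372,52),(342,562),(52,550)]): show('ctl%d'%i,C(u,v),.06)
show('window',C(203,339),.078);show('lens',C(144,487),.07);show('wheelc',C(204,428),.07);show('knob',C(188,428),.118)
show('cap',C(220,134),.076)
q=r.observe()['ee_rot'];print(Ro.from_quat(q).as_matrix())
for P in [(.244*0+244,129),(293,129)]: show('bot',P,.06)
E
```

```text
b0 [0.6493 0.0678 0.006 ] side px [276. 222.]
b1 [ 0.6577 -0.0556  0.006 ] side px [299. 253.]
b2 [0.5375 0.0693 0.006 ] side px [236. 231.]
b3 [ 0.5525 -0.0735  0.006 ] side px [262. 270.]
b4 [0.4325 0.0613 0.006 ] side px [197. 243.]
pl0 [ 0.671  -0.3243  0.004 ] side px [371. 351.]
pl1 [ 0.4334 -0.3381  0.004 ] side px [256. 408.]
pl2 [ 0.4221 -0.1582  0.004 ] side px [218. 319.]
pl3 [ 0.6655 -0.1483  0.004 ] side px [321. 281.]
bar0 [ 0.7003 -0.3232  0.055 ] side px [390. 330.]
bar1 [ 0.6686 -0.3251  0.055 ] side px [376. 337.]
bar2 [ 0.6582 -0.1464  0.055 ] side px [321. 266.]
bar3 [ 0.6912 -0.1473  0.055 ] side px [335. 263.]
st0 [ 0.4762 -0.0127  0.05  ] side px [222. 247.]
st1 [ 0.4878 -0.0693  0.05  ] side px [235. 263.]
st2 [ 0.4187 -0.0838  0.05  ] side px [205. 277.]
st3 [ 0.4058 -0.0274  0.05  ] side px [193. 259.]
keybow [ 0.4481 -0.0447  0.09  ] side px [213. 247.]
ctl0 [0.6836 0.3147 0.06  ] side px [255. 157.]
ctl1 [0.6759 0.1644 0.06  ] side px [271. 184.]
ctl2 [0.4108 0.1817 0.06  ] side px [176. 200.]
ctl3 [0.4185 0.332  0.06  ] side px [169. 170.]
window [0.5259 0.2507 0.078 ] side px [211. 172.]
lens [0.4506 0.2824 0.07  ] side px [183. 174.]
wheelc [0.4805 0.2515 0.07  ] side px [196. 178.]
knob [0.4808 0.2518 0.118 ] side px [194. 163.]
cap [0.6318 0.2421 0.076 ] side px [247. 168.]
[[-0.0005 -0.9619  0.2733]
 [-0.0011  0.2733  0.9619]
 [-1.      0.0002 -0.0012]]
bot [0.7642 0.1252 0.06  ] side px [306. 185.]
bot [ 0.7619 -0.0038  0.06  ] side px [329. 214.]
```

Sizes check out: the plate measures 238x180, the controller 265x150 and the stand 70x57. I'm setting off for the nearest bust and squaring the tool to the world axes.

carry_out --deltas "100 0.056 -0.400 -0.373 -15.9 0 0;100 0.056 -0.400 -0.373 -15.9 0 0;100 0.056 -0.400 -0.373 -15.9 0 0;100 0.056 -0.400 -0.373 -15.9 0 0;100 0.056 -0.400 -0.373 -15.9 0 0;100 0.056 -0.400 -0.373 -15.9 0 0;100 0.056 -0.400 -0.373 -15.9 0 0;100 0.056 -0.400 -0.373 -15.9 0 0"

```text
time: 0.9
tcp_pos: [0.3551, 0.1891, 0.2157]
ee_rot: [0.5, -0.5, -0.5, -0.5]
wrist_force: [0.7, 0.9, 0.5]
gripper_width: 0.0855
```

carry_out --deltas "100 0.05 -0.077 -0.128 0 0 0;100 0.05 -0.077 -0.128 0 0 0;100 0.05 -0.077 -0.128 0 0 0;100 0.05 -0.077 -0.128 0 0 0;100 0.178 -0.077 -0.128 0 0 0;100 0.178 -0.077 -0.128 0 0 0;100 0.178 -0.077 -0.128 0 0 0;100 0.178 -0.077 -0.128 0 0 0"

```text
time: 1.7
tcp_pos: [0.4291, 0.0633, 0.035]
ee_rot: [-0.498, 0.501, 0.502, 0.498]
wrist_force: [-0.3, 0.7, 1.3]
gripper_width: 0.0854
```

```bash
python3 - <<'E'
from h import *
snap('side');bcrop('side','g1.png',140,180,300,300,5)
E
```

```text
(no output)
```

View pics/g1.png

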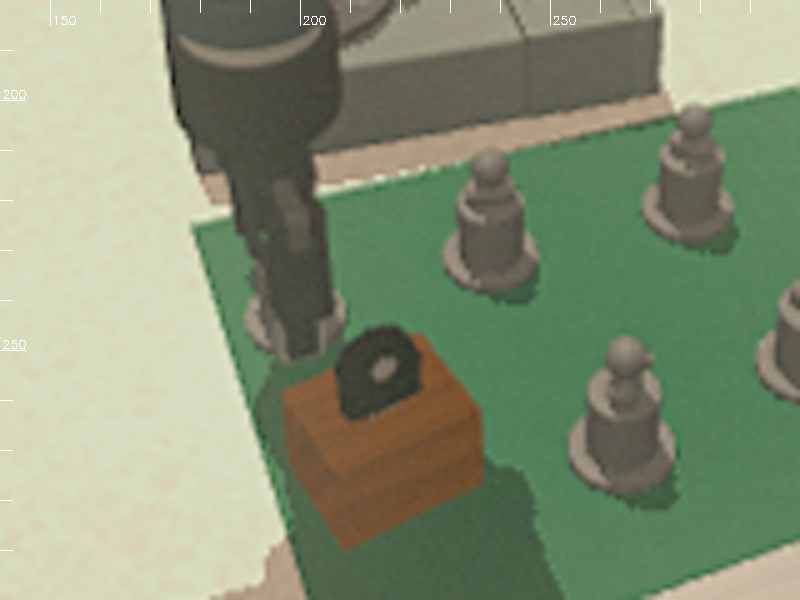

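The pads straddle the bust, so I'm closing and lifting.

carry_out --deltas "100 -0.004 0 0 0 0 0;0 -0.004 0 0 0 0 0;0 -0.004 0 0 0 0 0;0 -0.004 0 0 0 0 0;0 -0.004 0 0 0 0 0;0 -0.004 0 0 0 0 0;0 -0.004 0 0 0 0 0;0 -0.05 0 0 0 0 0"

```text
time: 2.55
tcp_pos: [0.4292, 0.0631, 0.085]
ee_rot: [-0.498, 0.502, 0.502, 0.498]
wrist_force: [0.9, -0.3, -1.1]
gripper_width: 0.0323
```

carry_out --deltas "0 -0.085 0 0 0 0 0;0 -0.085 0 0 0 0 0;0 -0.085 -0.038 -0.266 0 0 0;0 -0.085 -0.038 -0.266 0 0 0;0 -0.085 -0.038 -0.266 0 0 0;0 -0.085 -0.038 -0.266 0 0 0;0 -0.085 -0.038 -0.266 0 0 0;0 -0.085 -0.038 -0.266 0 0 0"

```text
time: 3.35
tcp_pos: [0.4702, -0.207, 0.1726]
ee_rot: [-0.5, 0.501, 0.499, 0.5]
wrist_force: [0.7, 0.3, -1.1]
gripper_width: 0.0323
```

carry_out --deltas "0 0.1 0 0 0 0 0;0 0.1 0 0 0 0 0;0 0.12 0 0 0 0 0;0 0.128 0 0 0 0 0;0 0.129 0 0 0 0 0;60 0.129 0 0 0 0 0;60 0.129 0 0 0 0 0;60 0.129 0 0 0 0 0"

```text
time: 4.15
tcp_pos: [0.4702, -0.2029, 0.0442]
ee_rot: [0.5, -0.5, -0.5, -0.5]
wrist_force: [0.2, 0.4, 0.8]
gripper_width: 0.0512
```

carry_out --deltas "60 -0.1 0 0 0 0 0;60 -0.1 0 0 0 0 0;100 -0.1 -0.082 0.129 0 0 0;100 -0.1 -0.082 0.129 0 0 0;100 -0.1 -0.082 0.129 0 0 0;100 -0.1 -0.082 0.129 0 0 0;100 0.004 -0.082 0.129 0 0 0;100 0.004 -0.082 0.129 0 0 0"

```text
time: 4.95
tcp_pos: [0.553, -0.0738, 0.044]
ee_rot: [0.502, -0.499, -0.499, -0.5]
wrist_force: [0.2, -0.1, -0.9]
gripper_width: 0.0855
```

carry_out --deltas "100 0 0 0 0 0 0;0 0 0 0 0 0 0;0 0 0 0 0 0 0;0 0 0 0 0 0 0;0 0 0 0 0 0 0;0 0 0 0 0 0 0;0 -0.05 0 0 0 0 0;0 -0.1 0 0 0 0 0"

```text
time: 5.75
tcp_pos: [0.551, -0.0738, 0.1452]
ee_rot: [-0.5, 0.5, 0.501, 0.5]
wrist_force: [0.7, 0.2, -1.8]
gripper_width: 0.0316
```

carry_out --deltas "0 -0.01 0.078 -0.219 0 0 0;0 -0.01 0.078 -0.219 0 0 0;0 -0.01 0.078 -0.219 0 0 0;0 -0.01 0.078 -0.219 0 0 0;0 -0.01 0.078 -0.219 0 0 0;0 -0.01 0.078 -0.219 0 0 0;0 0.04 0.078 -0.219 0 0 0;0 0.08 0.078 -0.219 0 0 0"

```text
time: 6.55
tcp_pos: [0.4742, -0.2932, 0.0639]
ee_rot: [0.501, -0.5, -0.499, -0.5]
wrist_force: [0.3, 0.4, -2.2]
gripper_width: 0.0322
```

carry_out --deltas "0 0.015 0 0 0 0 0;0 0.018 0 0 0 0 0;0 0.018 0 0 0 0 0;60 0.018 0 0 0 0 0;60 0.018 0 0 0 0 0;60 0.018 0 0 0 0 0;60 -0.03 0 0 0 0 0;60 -0.08 0 0 0 0 0"

```text
time: 7.35
tcp_pos: [0.4733, -0.2923, 0.144]
ee_rot: [-0.499, 0.5, 0.501, 0.5]
wrist_force: [1.0, -0.8, -0.3]
gripper_width: 0.0513
```

carry_out --deltas "100 0 -0.184 0.237 0 0 0;100 0 -0.184 0.237 0 0 0;100 0 -0.184 0.237 0 0 0;100 0 -0.184 0.237 0 0 0;100 0 -0.184 0.237 0 0 0;100 0 -0.184 0.237 0 0 0;100 0 -0.184 0.237 0 0 0;100 0.05 -0.184 0.237 0 0 0"

```text
time: 8.15
tcp_pos: [0.6621, -0.0548, 0.0991]
ee_rot: [0.504, -0.497, -0.497, -0.501]
wrist_force: [1.6, -0.4, -1.0]
gripper_width: 0.0852
```

carry_out --deltas "100 0.052 0 0 0 0 0;100 0.052 0 0 0 0 0;0 0.052 0 0 0 0 0;0 0.052 0 0 0 0 0;0 0.052 0 0 0 0 0;0 0.052 0 0 0 0 0;0 0 0 0 0 0 0;0 -0.05 0 0 0 0 0"

```text
time: 8.95
tcp_pos: [0.6571, -0.0558, 0.143]
ee_rot: [-0.5, 0.5, 0.501, 0.499]
wrist_force: [1.5, -0.5, -0.9]
gripper_width: 0.0321
```

carry_out --deltas "0 0 0.035 -0.228 0 0 0;0 0 0.035 -0.228 0 0 0;0 0 0.035 -0.228 0 0 0;0 0 0.035 -0.228 0 0 0;0 0 0.035 -0.228 0 0 0;0 0 0.035 -0.228 0 0 0;0 0.04 0.035 -0.228 0 0 0;0 0.08 0.035 -0.228 0 0 0"

```text
time: 9.75
tcp_pos: [0.6238, -0.2844, 0.0632]
ee_rot: [0.502, -0.5, -0.498, -0.5]
wrist_force: [-0.1, 0.5, -1.1]
gripper_width: 0.0323
```

carry_out --deltas "0 0.012 0 0 0 0 0;0 0.015 0 0 0 0 0;0 0.016 0 0 0 0 0;60 0.016 0 0 0 0 0;60 0.016 0 0 0 0 0;60 0.016 0 0 0 0 0;60 -0.03 0 0 0 0 0;60 -0.08 0 0 0 0 0"

```text
time: 10.55
tcp_pos: [0.6222, -0.2834, 0.1414]
ee_rot: [-0.499, 0.5, 0.502, 0.499]
wrist_force: [1.8, -0.6, 0.0]
gripper_width: 0.0513
```

carry_out --deltas "100 0 -0.027 0.3 0 0 0;100 0 -0.027 0.3 0 0 0;100 0 -0.027 0.3 0 0 0;100 0 -0.027 0.351 0 0 0;100 0 -0.027 0.351 0 0 0;100 0 -0.027 0.351 0 0 0;100 0 -0.027 0.351 0 0 0;100 0 -0.027 0.351 0 0 0"

```text
time: 11.35
tcp_pos: [0.6495, 0.073, 0.1422]
ee_rot: [-0.501, 0.498, 0.502, 0.499]
wrist_force: [-0.8, -0.4, 1.0]
gripper_width: 0.0856
```

```bash
python3 - <<'E'
from h import *
snap('side');bcrop('side','s2.png',165,195,405,365,3)
E
```

```text
(no output)
```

View pics/s2.png

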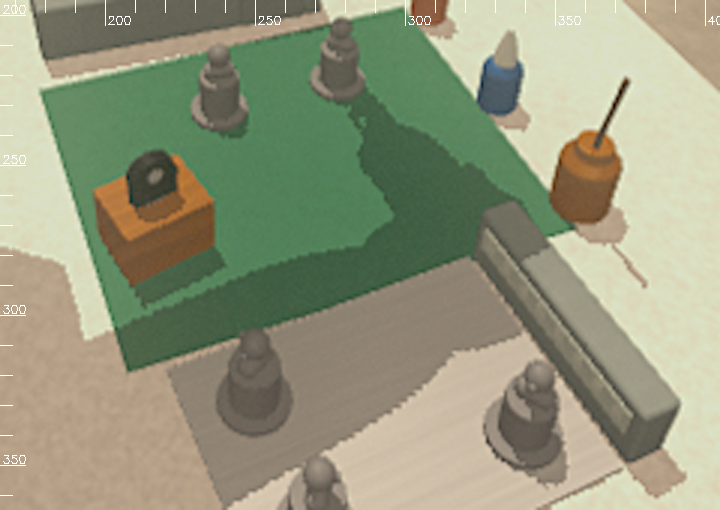

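Three busts stand on the plate and the two others are still in place. I'm descending on the next one.

carry_out --deltas "100 0.09 0 0 0 0 0;100 0.101 0 0 0 0 0;100 0.101 0 0 0 0 0;0 0.101 0 0 0 0 0;0 0.101 0 0 0 0 0;0 0.101 0 0 0 0 0;0 0.101 0 0 0 0 0;0 0.055 0 0 0 0 0"

```text
time: 12.2
tcp_pos: [0.6472, 0.067, 0.0834]
ee_rot: [-0.498, 0.502, 0.502, 0.498]
wrist_force: [-0.4, 0.1, -1.5]
gripper_width: 0.0323
```

carry_out --deltas "0 -0.055 0 0 0 0 0;0 -0.055 0.032 -0.262 0 0 0;0 -0.055 0.032 -0.262 0 0 0;0 -0.055 0.032 -0.262 0 0 0;0 -0.055 0.032 -0.262 0 0 0;0 -0.055 0.032 -0.262 0 0 0;0 -0.055 0.032 -0.262 0 0 0;0 -0.03 0.032 -0.262 0 0 0"

```text
time: 13.0
tcp_pos: [0.6192, -0.1985, 0.1205]
ee_rot: [0.502, -0.5, -0.497, -0.502]
wrist_force: [1.3, 0.2, -2.3]
gripper_width: 0.0323
```

carry_out --deltas "0 0.045 0 0 0 0 0;0 0.068 0 0 0 0 0;0 0.072 0 0 0 0 0;0 0.072 0 0 0 0 0;60 0.072 0 0 0 0 0;60 0.072 0 0 0 0 0;60 0.072 0 0 0 0 0;60 0.03 0 0 0 0 0"

```text
time: 13.8
tcp_pos: [0.6155, -0.1937, 0.0826]
ee_rot: [-0.497, 0.501, 0.503, 0.499]
wrist_force: [-0.0, 0.7, 0.1]
gripper_width: 0.051
```

carry_out --deltas "60 -0.06 0 0 0 0 0;60 -0.06 0 0 0 0 0;100 -0.06 0.078 0.263 0 0 0;100 -0.06 0.078 0.263 0 0 0;100 -0.06 0.078 0.263 0 0 0;100 -0.06 0.078 0.263 0 0 0;100 -0.06 0.078 0.263 0 0 0;100 -0.06 0.078 0.263 0 0 0"

```text
time: 14.6
tcp_pos: [0.5382, 0.0713, 0.1473]
ee_rot: [-0.501, 0.499, 0.501, 0.499]
wrist_force: [0.5, 0.0, -0.0]
gripper_width: 0.0851
```

carry_out --deltas "100 0.085 0 0 0 0 0;100 0.1 0 0 0 0 0;100 0.1 0 0 0 0 0;0 0.1 0 0 0 0 0;0 0.1 0 0 0 0 0;0 0.1 0 0 0 0 0;0 0.1 0 0 0 0 0;0 0.055 0 0 0 0 0"

```text
time: 15.4
tcp_pos: [0.5375, 0.0679, 0.0894]
ee_rot: [-0.498, 0.502, 0.502, 0.498]
wrist_force: [0.7, -0.1, -1.3]
gripper_width: 0.032
```

carry_out --deltas "0 -0.06 0 0 0 0 0;0 -0.06 -0.008 -0.311 0 0 0;0 -0.06 -0.008 -0.311 0 0 0;0 -0.06 -0.008 -0.311 0 0 0;0 -0.06 -0.008 -0.311 0 0 0;0 -0.06 -0.008 -0.311 0 0 0;0 -0.06 -0.008 -0.311 0 0 0;0 -0.06 -0.008 -0.311 0 0 0"

```text
time: 16.2
tcp_pos: [0.5479, -0.248, 0.1527]
ee_rot: [-0.5, 0.501, 0.498, 0.501]
wrist_force: [1.0, 0.3, -1.1]
gripper_width: 0.032
```

carry_out --deltas "0 0.05 0 0 0 0 0;0 0.09 0 0 0 0 0;0 0.1 0 0 0 0 0;0 0.102 0 0 0 0 0;0 0.102 0 0 0 0 0;60 0.102 0 0 0 0 0;60 0.102 0 0 0 0 0;60 0.102 0 0 0 0 0"

```text
time: 17.0
tcp_pos: [0.5483, -0.2428, 0.0504]
ee_rot: [0.5, -0.5, -0.5, -0.5]
wrist_force: [-0.6, 0.4, -0.4]
gripper_width: 0.0514
```

carry_out --deltas "60 -0.14 0 0 0 0 0;60 -0.14 0 0 0 0 0;60 -0.14 0 0 0 0 0;60 -0.14 0.066 0.495 -41.3 0 0;60 -0.14 0.066 0.495 -41.3 0 0;60 -0.14 0.066 0.495 -41.3 0 0;60 -0.14 0.066 0.495 -41.3 0 0;60 -0.14 0.066 0.495 -41.3 0 0"

```text
time: 17.8
tcp_pos: [0.5142, 0.0067, 0.1901]
ee_rot: [0.645, -0.289, -0.645, -0.29]
wrist_force: [0.8, 0.4, 0.3]
gripper_width: 0.0509
```

```bash
cat >> h.py <<'E'
def plan(pos,psi):
    o=r.observe();M=Ro.from_quat(o['ee_rot']).as_matrix();p=np.radians(psi)
    x=np.array([0,0,-1.]);z=np.array([np.cos(p),np.sin(p),0]);T=np.c_[x,np.cross(z,x),z]
    print('tcp',o['tcp_pos'].round(4),'psi',np.degrees(np.arctan2(M[1,2],M[0,2])).round(2),'w',round(o['gripper_width'],4))
    print('shift',(M.T@(np.array(pos)-o['tcp_pos'])).round(4),'turn',Ro.from_matrix(M.T@T).as_rotvec(degrees=True).round(2))
E
python3 -c "
from h import *
plan([.482,.252,.19],131.3)"
```

```text
tcp [0.5142 0.0067 0.1901] psi 131.66 w 0.0509
shift [ 1.000e-04 -1.390e-01  2.046e-01] turn [ 0.36 -0.01  0.02]
```

carry_out --deltas "60 0 -0.139 0.205 0 0 0;60 0 -0.139 0.205 0 0 0;60 0 -0.139 0.205 0 0 0;60 0 -0.139 0.205 0 0 0;60 0 -0.139 0.205 0 0 0;60 0 -0.139 0.205 0 0 0;60 0 -0.139 0.205 0 0 0;60 0.03 -0.139 0.205 0 0 0"

```text
time: 18.6
tcp_pos: [0.4856, 0.2507, 0.1626]
ee_rot: [0.646, -0.29, -0.643, -0.293]
wrist_force: [0.2, 0.9, -1.4]
gripper_width: 0.0512
```

```bash
python3 - <<'E'
from h import *
snap('side');snap('top');bcrop('side','k1.png',140,110,300,230,5)
plan([.482,.252,.112],131.3)
E
```

```text
tcp [0.4825 0.2489 0.1573] psi 131.26 w 0.0515
shift [ 0.0453 -0.0018  0.0026] turn [-0.04  0.1  -0.26]
```

View pics/k1.png

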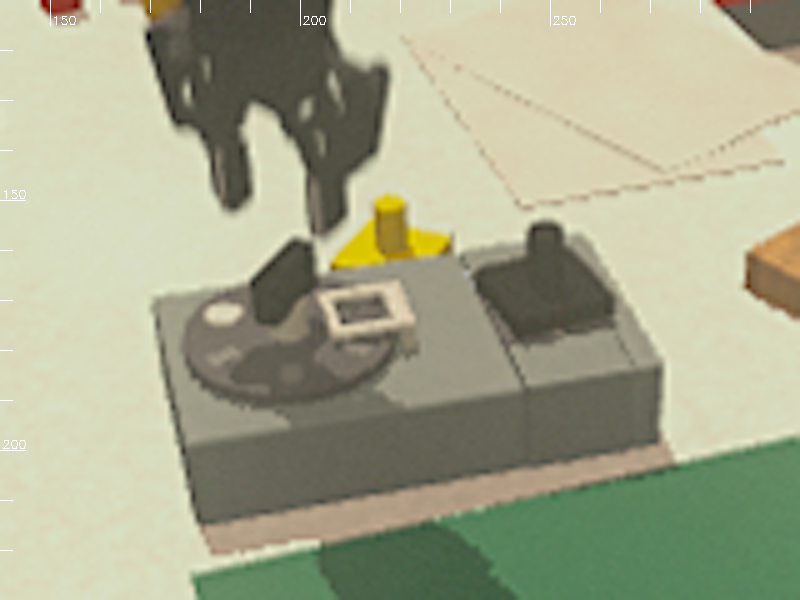

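carry_out --deltas "60 0.046 -0.002 0.003 0 0 0;60 0.046 -0.002 0.003 0 0 0;60 0.046 -0.002 0.003 0 0 0;0 0.046 -0.002 0.003 0 0 0;0 0.046 -0.002 0.003 0 0 0;0 0.046 -0.002 0.003 0 0 0;0 0.046 -0.002 0.003 0 0 0;0 0.046 -0.002 0.003 0 0 0"

```text
time: 19.5
tcp_pos: [0.4841, 0.254, 0.1164]
ee_rot: [0.645, -0.291, -0.643, -0.292]
wrist_force: [-3.5, -4.3, 13.2]
gripper_width: 0.015
```

carry_out --deltas "0 0 0 0 8 0 0;0 0 0 0 16 0 0;0 0 0 0 24 0 0;0 0 0 0 32 0 0;0 0 0 0 40 0 0;0 0 0 0 48 0 0;0 0 0 0 56 0 0;0 0 0 0 62 0 0"

```text
time: 20.3
tcp_pos: [0.4839, 0.255, 0.1164]
ee_rot: [-0.401, 0.581, 0.401, 0.584]
wrist_force: [-4.4, 3.2, 12.7]
gripper_width: 0.015
```

```bash
python3 -c "
from h import *
plan([.482,.252,.112],-3.7);o=r.observe();print(o['wrist_force'],o['wrist_torque'])"
```

```text
tcp [0.4839 0.255  0.1164] psi 69.07 w 0.015
shift [ 0.0044  0.0007 -0.0035] turn [7.277e+01 2.500e-01 1.000e-02]
[-4.41236269  3.17577374 12.73463403] [0.07692409 0.61198322 0.09533937]
```

carry_out --deltas "0 -0.003 0 0 8 0 0;0 -0.003 0 0 16 0 0;0 -0.003 0 0 24 0 0;0 -0.003 0 0 32 0 0;0 -0.003 0 0 40 0 0;0 -0.003 0 0 48 0 0;0 -0.003 0 0 56 0 0;0 -0.003 0 0 62 0 0"

```text
time: 21.1
tcp_pos: [0.4847, 0.2558, 0.117]
ee_rot: [-0.043, 0.705, 0.045, 0.707]
wrist_force: [8.4, 11.3, -15.1]
gripper_width: 0.0153
```

carry_out --deltas "0 0 0 0 6 0 0;0 0 0 0 10 0 0;0 0 0 0 10.7 0 0;0 0 0 0 10.7 0 0;0 0 0 0 10.7 0 0"

```text
time: 21.6
tcp_pos: [0.4849, 0.2558, 0.117]
ee_rot: [0.022, 0.706, -0.019, 0.708]
wrist_force: [9.5, 11.0, -15.8]
gripper_width: 0.0148
```

```bash
python3 -c "
from h import *
plan([.482,.252,.112],-3.7);o=r.observe();print(o['wrist_force'],o['wrist_torque'])
snap('side');bcrop('side','k2.png',165,130,265,220,8)"
```

```text
tcp [0.4849 0.2558 0.117 ] psi -3.31 w 0.0148
shift [ 0.005  -0.004  -0.0027] turn [ 0.39  0.15 -0.2 ]
[  9.54816293  11.03568492 -15.79173827] [ 1.69690042 -1.91445358 -0.03064901]
```

View pics/k2.png

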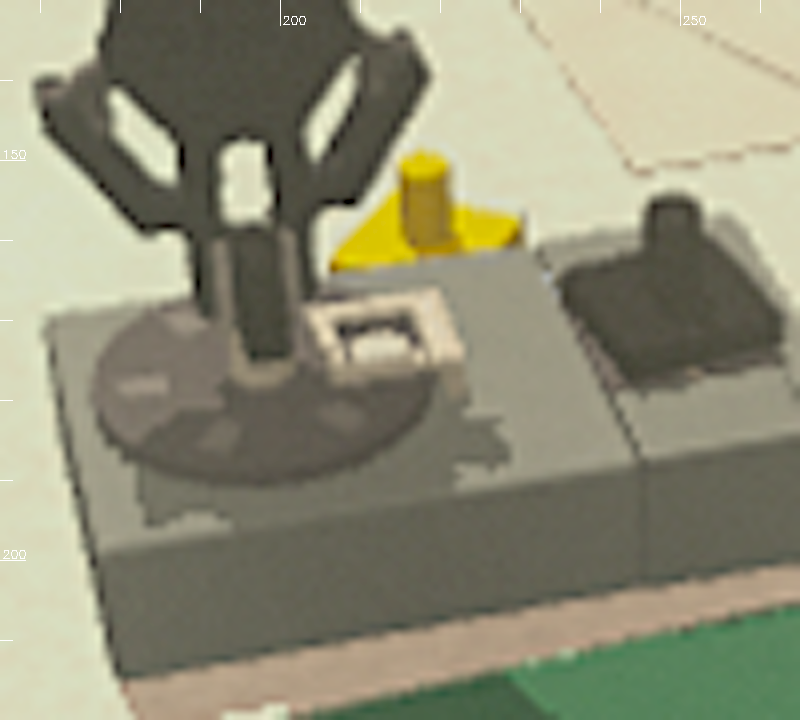

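The lens shows in the window. I'm releasing it and moving above the cap, which is 150 mm along the controller's x and therefore along the tool's z.

carry_out --deltas "60 0 0 0 0 0 0;60 0 0 0 0 0 0;60 0 0 0 0 0 0;60 -0.06 0 0 0 0 0;60 -0.06 0 0 0 0 0;60 -0.06 0 0.15 0 0 0;60 -0.06 0 0.15 0 0 0;60 -0.06 0 0.15 0 0 0"

```text
time: 22.45
tcp_pos: [0.6345, 0.2452, 0.1779]
ee_rot: [0.021, 0.706, -0.02, 0.707]
wrist_force: [0.4, 0.7, -0.3]
gripper_width: 0.0515
```

```bash
python3 -c "
from h import *
plan([.635,.246,.108],-3.7);o=r.observe();print(o['wrist_force'],o['wrist_torque'])
snap('side');snap('top');bcrop('side','k3.png',165,100,285,220,6)"
```

```text
tcp [0.6345 0.2452 0.1779] psi -3.34 w 0.0515
shift [0.0699 0.0008 0.0003] turn [ 0.36  0.1  -0.03]
[ 0.43365279  0.65887726 -0.33931577] [ 0.06207296  0.0070441  -0.01674044]
```

View pics/k3.png

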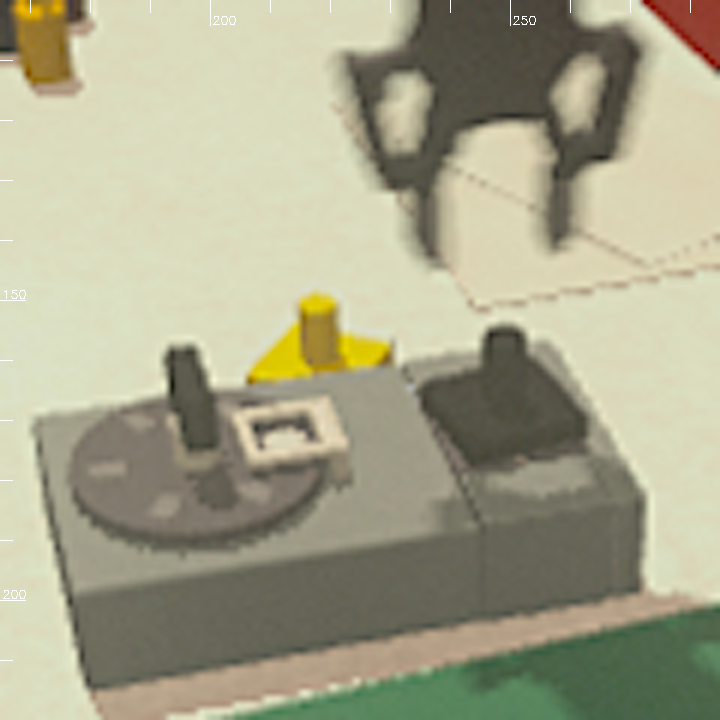

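carry_out --deltas "60 0.05 0 0 0 0 0;60 0.07 0 0 0 0 0;60 0.07 0 0 0 0 0;0 0.07 0 0 0 0 0;0 0.07 0 0 0 0 0;0 0.07 0 0 0 0 0;0 0.07 0 0 0 0 0;0 0.04 0 0 0 0 0"

```text
time: 23.35
tcp_pos: [0.6316, 0.2451, 0.1349]
ee_rot: [0.02, 0.708, -0.021, 0.705]
wrist_force: [-0.6, 0.1, -1.1]
gripper_width: 0.0203
```

```bash
python3 -c "
from h import *
plan([.42,.43,.18],-3.7);o=r.observe();print(o['wrist_force'],o['wrist_torque'])"
```

```text
tcp [0.6316 0.2451 0.1349] psi -3.36 w 0.0203
shift [-0.0444  0.1722 -0.2222] turn [ 0.34 -0.25  0.08]
[-0.55213967  0.13156379 -1.11078206] [-0.01147645  0.03491389  0.03974152]
```

carry_out --deltas "0 -0.05 0 0 0 0 0;0 -0.05 0.172 -0.222 0 0 0;0 -0.05 0.172 -0.222 0 0 0;0 -0.05 0.172 -0.222 0 0 0;0 -0.05 0.172 -0.222 0 0 0;0 -0.05 0.172 -0.222 0 0 0;0 -0.05 0.172 -0.222 0 0 0;0 -0.05 0.172 -0.222 0 0 0"

```text
time: 24.15
tcp_pos: [0.4182, 0.4326, 0.1882]
ee_rot: [0.02, 0.707, -0.019, 0.707]
wrist_force: [0.1, -0.9, -0.2]
gripper_width: 0.0203
```

carry_out --deltas "0 0.05 0 0 0 0 0;0 0.1 0 0 0 0 0;0 0.127 0 0 0 0 0;0 0.135 0 0 0 0 0;0 0.138 0 0 0 0 0;0 0.138 0 0 0 0 0"

```text
time: 24.75
tcp_pos: [0.4224, 0.4305, 0.0502]
ee_rot: [0.021, 0.706, -0.02, 0.707]
wrist_force: [-0.6, 0.4, -0.7]
gripper_width: 0.0203
```

```bash
python3 -c "
from h import *
plan([.42,.43,.045],-3.7);o=r.observe();print(o['wrist_force'],o['wrist_torque'])"
```

```text
tcp [0.4224 0.4305 0.0502] psi -3.38 w 0.0203
shift [ 0.0052 -0.0006 -0.0024] turn [ 0.32  0.09 -0.08]
[-0.62550005  0.44689183 -0.69347224] [ 0.05400104  0.00315194 -0.02891889]
```

carry_out --deltas "0 0.004 0 0 0 0 0;0 0.006 0 0 0 0 0;60 0.006 0 0 0 0 0;60 0.006 0 0 0 0 0;60 0.006 0 0 0 0 0;60 -0.05 0 0 0 0 0;60 -0.1 0 0 0 0 0;60 -0.15 0 0 0 0 0"

```text
time: 25.55
tcp_pos: [0.4211, 0.4299, 0.1946]
ee_rot: [0.021, 0.707, -0.021, 0.707]
wrist_force: [1.3, 0.3, -0.2]
gripper_width: 0.0512
```

```bash
python3 -c "
from h import *
plan([.448,-.046,.2],101.8)
snap('side');snap('top')
bcrop('top','t3.png',90,150,430,272,1) if 0 else bcrop('top','t3.png',80,140,430,275,2)
T=cam('top');a=cv2.imread('pics/t3.png');
bcrop('top','t4.png',155,160,230,270,5);bcrop('top','t5.png',340,130,430,265,4)
b,c=cv2.imread('pics/t4.png'),cv2.imread('pics/t5.png');H=max(b.shape[0],c.shape[0])
p=lambda i:cv2.copyMakeBorder(i,0,H-i.shape[0],0,5,0);cv2.imwrite('pics/t6.png',np.hstack([p(b),p(c)]))
"
```

```text
tcp [0.4211 0.4299 0.1946] psi -3.36 w 0.0512
shift [-0.0053 -0.4735  0.0547] turn [-1.0516e+02 -4.0000e-02 -1.0000e-02]
```

View pics/t6.png

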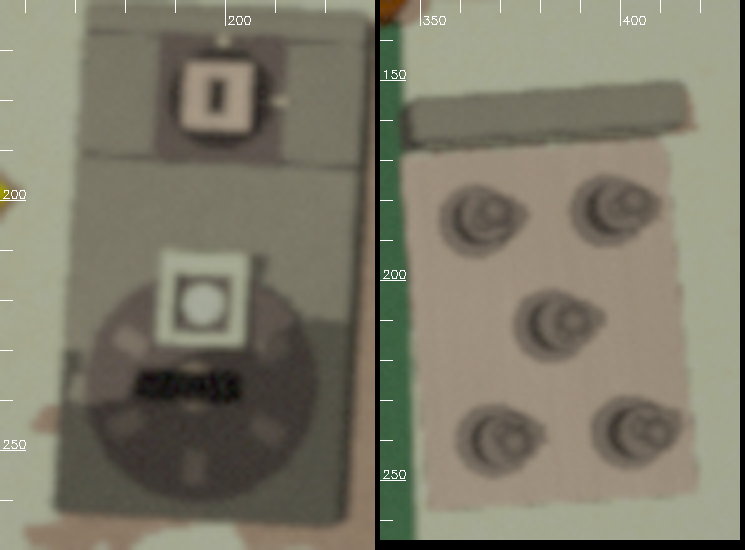

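The lens sits whole in the window and all five busts are inside the plate edges. The bare barrel with its slot is at crop (217,96), which is pixel (198.4,179.2). Next is the key.

carry_out --deltas "60 -0.02 -0.471 0.058 -105.1 0 0;60 -0.02 -0.471 0.058 -105.1 0 0;60 -0.02 -0.471 0.058 -105.1 0 0;60 -0.02 -0.471 0.058 -105.1 0 0;60 -0.02 -0.471 0.058 -105.1 0 0;60 -0.02 -0.471 0.058 -105.1 0 0;60 -0.02 -0.471 0.058 -105.1 0 0;60 -0.02 -0.471 0.058 -105.1 0 0"

```text
time: 26.45
tcp_pos: [0.4453, 0.0702, 0.2081]
ee_rot: [-0.346, 0.616, 0.346, 0.617]
wrist_force: [0.4, 0.3, 0.5]
gripper_width: 0.0513
```

```bash
python3 -c "
from h import *
plan([.450,-.044,.16],101.8)
np.set_printoptions(precision=4,suppress=True)
for n,uv,z in [('slot',(198.4,179.2),.072),('win',(155+203/5,160+299/5),.078),('lens',(155+203/5,160+305/5),.07),('knob',(155+190/5,160+385/5),.118)]: print(n,p2w('top',*uv,z))"
```

```text
tcp [0.4453 0.0702 0.2081] psi 58.62 w 0.0513
shift [ 0.0481 -0.0634 -0.095 ] turn [-4.318e+01  0.000e+00  2.000e-02]
slot [0.6313 0.2443 0.072 ]
win [0.5259 0.2507 0.078 ]
lens [0.5231 0.252  0.07  ]
knob [0.4823 0.2508 0.118 ]
```

carry_out --deltas "60 0.048 -0.063 -0.095 -43.2 0 0;60 0.048 -0.063 -0.095 -43.2 0 0;60 0.048 -0.063 -0.095 -43.2 0 0;60 0.048 -0.063 -0.095 -43.2 0 0;60 0.048 -0.063 -0.095 -43.2 0 0;60 0.048 -0.063 -0.095 -43.2 0 0;60 0.048 -0.063 -0.095 -43.2 0 0;60 0.048 -0.063 -0.095 -43.2 0 0"

```text
time: 27.25
tcp_pos: [0.4492, -0.0421, 0.16]
ee_rot: [-0.547, 0.448, 0.547, 0.448]
wrist_force: [0.4, 0.3, 0.3]
gripper_width: 0.0513
```

```bash
python3 -c "
from h import *
plan([.450,-.044,.084],101.8)
snap('side');bcrop('side','y1.png',170,190,270,290,7)"
```

```text
tcp [ 0.4492 -0.0421  0.16  ] psi 101.42 w 0.0513
shift [ 0.076  -0.0004 -0.002 ] turn [-0.38  0.   -0.01]
```

View pics/y1.png

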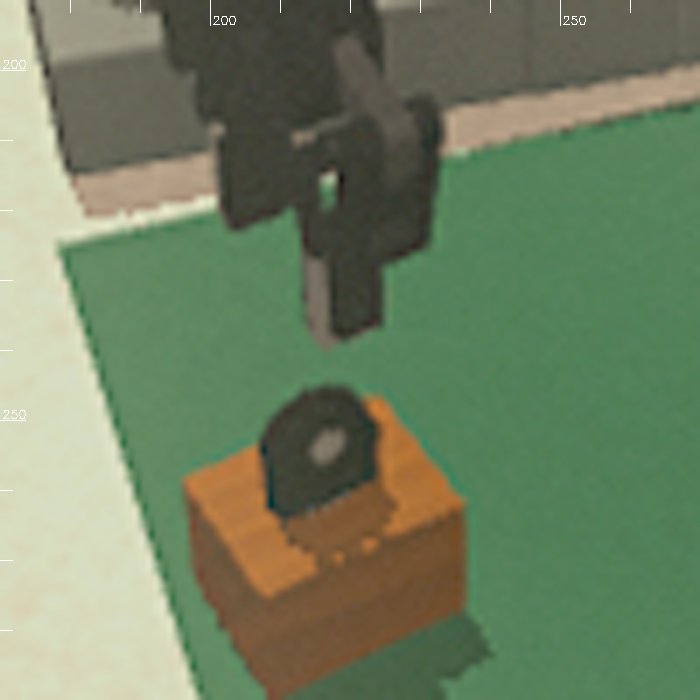

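```bash
python3 -c "
from h import *
print(p2w('side',216.7,253.9,.071), w2p('side',[.448,-.046,.09]), w2p('side',[.448,-.046,.05]))
# bow corners at stand top: left (270,515) right (383,480)
A=lambda u,v:(170+u/7,190+v/7)
print(p2w('side',*A(275,517),.05),p2w('side',*A(383,482),.05))
print([p2w('side',*A(u,v),.05) for u,v in((184,482),(380,398),(463,500),(265,598))])"
```

```text
[ 0.45426446 -0.04868325  0.071     ] [213.09407437 247.57802682] [214.03068564 260.41239465]
[ 0.43564984 -0.05198461  0.05      ] [ 0.47128786 -0.04974298  0.05      ]
[array([ 0.41272998, -0.02818853,  0.05      ]), array([ 0.48123851, -0.01452874,  0.05      ]), array([ 0.49249963, -0.0655261 ,  0.05      ]), array([ 0.42442661, -0.08170216,  0.05      ])]
```

carry_out --deltas "60 0.05 -0.001 -0.003 0 0 0;60 0.076 -0.001 -0.003 0 0 0;60 0.076 -0.001 -0.003 0 0 0;60 0.076 -0.001 -0.003 0 0 0;0 0.076 -0.001 -0.003 0 0 0;0 0.076 -0.001 -0.003 0 0 0;0 0.076 -0.001 -0.003 0 0 0;0 0.076 -0.001 -0.003 0 0 0"

```text
time: 28.1
tcp_pos: [0.4516, -0.0453, 0.0852]
ee_rot: [0.549, -0.447, -0.547, -0.447]
wrist_force: [-0.9, -2.1, 7.0]
gripper_width: 0.0106
```

```bash
python3 -c "
from h import *
plan([.450,-.044,.084],101.8);o=r.observe();print(o['wrist_force'],o['wrist_torque'])"
```

```text
tcp [ 0.4516 -0.0453  0.0852] psi 101.51 w 0.0106
shift [0.0012 0.0013 0.0016] turn [-0.29 -0.1   0.11]
[-0.88394788 -2.08054917  7.03021107] [-0.40091081  0.09882383  0.03115876]
```

carry_out --deltas "0 -0.02 0 0 0 0 0;0 -0.05 0 0 0 0 0;0 -0.09 0 0 0 0 0;0 -0.115 0 0 0 0 0;0 -0.115 0 0 0 0 0;0 -0.115 0 0 0 0 0"

```text
time: 28.7
tcp_pos: [0.4508, -0.0448, 0.1993]
ee_rot: [0.548, -0.447, -0.547, -0.447]
wrist_force: [-0.3, -0.4, -1.3]
gripper_width: 0.0109
```

```bash
python3 -c "
from h import *
plan([.634,.2455,.2],86.3);o=r.observe();print(o['wrist_force'],o['wrist_torque'])"
```

```text
tcp [ 0.4508 -0.0448  0.1993] psi 101.52 w 0.0109
shift [-0.0006 -0.2374  0.2479] turn [ 1.522e+01 -1.000e-02  6.000e-02]
[-0.34765703 -0.43429787 -1.30039031] [ 0.00629745  0.01580285 -0.01837093]
```

carry_out --deltas "0 0 -0.237 0.248 15.2 0 0;0 0 -0.237 0.248 15.2 0 0;0 0 -0.237 0.248 15.2 0 0;0 0 -0.237 0.248 15.2 0 0;0 0 -0.237 0.248 15.2 0 0;0 0 -0.237 0.248 15.2 0 0;0 0 -0.237 0.248 15.2 0 0;0 0 -0.237 0.248 15.2 0 0"

```text
time: 29.5
tcp_pos: [0.6347, 0.25, 0.1951]
ee_rot: [-0.484, 0.516, 0.486, 0.514]
wrist_force: [-1.1, -0.9, -0.8]
gripper_width: 0.0111
```

carry_out --deltas "0 0.036 0 0 0 0 0;0 0.036 0 0 0 0 0;0 0.036 0 0 0 0 0"

```text
time: 29.8
tcp_pos: [0.6327, 0.2449, 0.162]
ee_rot: [-0.483, 0.517, 0.484, 0.515]
wrist_force: [0.1, 0.1, -0.4]
gripper_width: 0.0113
```

```bash
python3 -c "
from h import *
plan([.634,.2455,.107],86.3)
snap('side');snap('top');bcrop('side','z1.png',215,125,285,200,8)"
```

```text
tcp [0.6327 0.2449 0.162 ] psi 86.3 w 0.0113
shift [ 0.055  -0.0015  0.0007] turn [-0.   -0.06 -0.19]
```

View pics/z1.png

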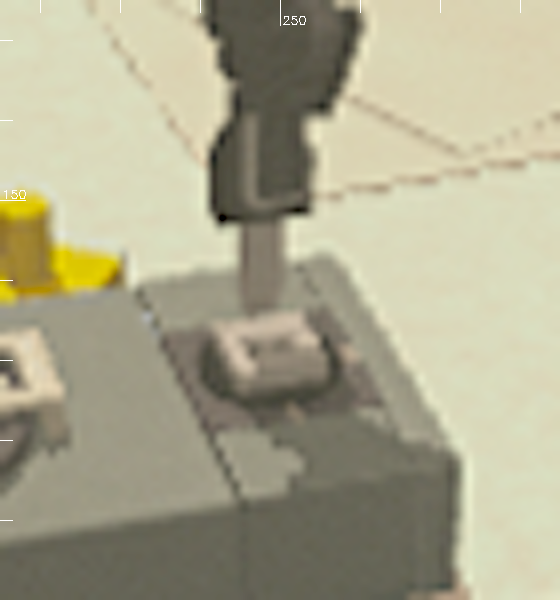

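carry_out --deltas "0 0 -0.0012 0 0 0 0;0 0.01 -0.0012 0 0 0 0;0 0.013 -0.0012 0 0 0 0;0 0.017 -0.0012 0 0 0 0;0 0.02 -0.0012 0 0 0 0;0 0.022 -0.0012 0 0 0 0;0 0.022 -0.0012 0 0 0 0"

```text
time: 30.6
tcp_pos: [0.6347, 0.2454, 0.1407]
ee_rot: [-0.484, 0.516, 0.484, 0.516]
wrist_force: [0.5, 0.9, -0.0]
gripper_width: 0.011
```

```bash
python3 -c "
from h import *
plan([.634,.2455,.107],86.3);o=r.observe();print(o['wrist_force'],o['wrist_torque'])
snap('side');bcrop('side','z2.png',215,125,285,200,8)"
```

```text
tcp [0.6347 0.2454 0.1407] psi 86.32 w 0.011
shift [0.0337 0.0006 0.0001] turn [ 0.02 -0.01 -0.03]
[ 0.4519842   0.89564197 -0.04490574] [ 0.02357245 -0.00534656 -0.00321057]
```

carry_out --deltas "0 0.003 0 0 0 0 0;0 0.006 0 0 0 0 0;0 0.009 0 0 0 0 0;0 0.012 0 0 0 0 0;0 0.012 0 0 0 0 0"

```text
time: 31.15
tcp_pos: [0.6352, 0.2453, 0.1288]
ee_rot: [-0.484, 0.516, 0.483, 0.516]
wrist_force: [4.9, 0.2, -2.6]
gripper_width: 0.0109
```

```bash
python3 -c "
from h import *
plan([.634,.2455,.107],86.3);o=r.observe();print(o['wrist_force'],o['wrist_torque'])"
```

```text
tcp [0.6352 0.2453 0.1288] psi 86.31 w 0.0109
shift [0.0218 0.0012 0.0001] turn [ 0.01 -0.    0.04]
[ 4.94404905  0.20023681 -2.5979227 ] [ 0.02101162 -1.28008885 -0.03968512]
```

carry_out --deltas "0 0 -0.001 0 0 0 0;0 0.004 -0.001 0 0 0 0;0 0.008 -0.001 0 0 0 0;0 0.012 -0.001 0 0 0 0;0 0.015 -0.001 0 0 0 0;0 0.017 -0.001 0 0 0 0;0 0.017 -0.001 0 0 0 0"

```text
time: 31.85
tcp_pos: [0.6356, 0.2453, 0.1116]
ee_rot: [-0.484, 0.516, 0.484, 0.516]
wrist_force: [1.5, 0.4, -1.4]
gripper_width: 0.011
```

```bash
python3 -c "
from h import *
plan([.634,.2455,.107],86.3);o=r.observe();print(o['wrist_force'],o['wrist_torque'])"
```

```text
tcp [0.6356 0.2453 0.1116] psi 86.32 w 0.011
shift [0.0046 0.0016 0.0001] turn [ 0.02 -0.01 -0.03]
[ 1.45329307  0.40273628 -1.42431987] [-0.0748812  -0.31616674 -0.02137759]
```

carry_out --deltas "0 0.002 0 0 0 0 0;0 0.004 0 0 0 0 0;0 0.006 0 0 0 0 0;0 0.007 0 0 0 0 0;0 0.007 0 0 0 0 0"

```text
time: 32.35
tcp_pos: [0.6357, 0.2454, 0.1071]
ee_rot: [-0.484, 0.515, 0.483, 0.516]
wrist_force: [-4.2, -1.8, 14.6]
gripper_width: 0.0111
```

```bash
python3 -c "
from h import *
plan([.634,.2455,.107],86.3);o=r.observe();print(o['wrist_force'],o['wrist_torque'])"
```

```text
tcp [0.6357 0.2454 0.1071] psi 86.32 w 0.0111
shift [0.0001 0.0017 0.    ] turn [0.02 0.03 0.1 ]
[-4.17868653 -1.76912812 14.61386052] [-0.3161085   1.06858879  0.00721241]
```

carry_out --deltas "0 -0.0015 0 0 6 0 0;0 -0.0015 0 0 12 0 0;0 -0.0015 0 0 18 0 0;0 -0.0015 0 0 24 0 0;0 -0.0015 0 0 30 0 0;0 -0.0015 0 0 36 0 0;0 -0.0015 0 0 42 0 0;0 -0.0015 0 0 48 0 0"

```text
time: 33.15
tcp_pos: [0.6357, 0.2447, 0.1073]
ee_rot: [-0.231, 0.668, 0.23, 0.669]
wrist_force: [-1.5, -3.7, 6.6]
gripper_width: 0.0111
```

```bash
python3 -c "
from h import *
plan([.634,.2455,.107],-3.7);o=r.observe();print(o['wrist_force'],o['wrist_torque'])"
```

```text
tcp [0.6357 0.2447 0.1073] psi 38.05 w 0.0111
shift [ 0.0003  0.0017 -0.0009] turn [4.175e+01 1.000e-02 7.000e-02]
[-1.54849758 -3.74522681  6.64562243] [-0.86474923  0.37035494  0.0805492 ]
```

Forces stay small, so I'll finish the turn to just past the stop, using up the play.

carry_out --deltas "0 0 0 0 7 0 0;0 0 0 0 14 0 0;0 0 0 0 21 0 0;0 0 0 0 28 0 0;0 0 0 0 35 0 0;0 0 0 0 40 0 0;0 0 0 0 44 0 0;0 0 0 0 44 0 0"

```text
time: 33.95
tcp_pos: [0.6351, 0.2443, 0.1072]
ee_rot: [0.035, 0.706, -0.037, 0.706]
wrist_force: [-4.2, -5.1, 6.9]
gripper_width: 0.011
```

```bash
python3 -c "
from h import *
plan([.634,.2455,.107],-3.7);o=r.observe();print(o['wrist_force'],o['wrist_torque'])"
```

```text
tcp [0.6351 0.2443 0.1072] psi -5.85 w 0.011
shift [ 0.0002  0.001  -0.0012] turn [-2.15 -0.03  0.11]
[-4.18069636 -5.07354721  6.93005775] [-1.1267725   0.88940542  0.03057906]
```

carry_out --deltas "0 0 0 0 2 0 0;0 0 0 0 4 0 0;0 0 0 0 5 0 0;0 0 0 0 5 0 0"

```text
time: 34.35
tcp_pos: [0.6351, 0.2443, 0.1072]
ee_rot: [0.066, 0.704, -0.067, 0.704]
wrist_force: [-4.8, -4.8, 8.4]
gripper_width: 0.0111
```

```bash
python3 -c "
from h import *
plan([.634,.2455,.107],-3.7);o=r.observe();print(o['wrist_force'],o['wrist_torque'])"
```

```text
tcp [0.6351 0.2443 0.1072] psi -10.75 w 0.0111
shift [ 0.0002  0.001  -0.0013] turn [-7.05 -0.03  0.11]
[-4.81402676 -4.82582522  8.41960359] [-1.16811532  1.00590235  0.06502887]
```

carry_out --deltas "0 0 0 0 2 0 0;0 0 0 0 4 0 0;0 0 0 0 4 0 0;0 0 0 0 4 0 0"

```text
time: 34.75
tcp_pos: [0.6349, 0.2443, 0.1072]
ee_rot: [0.09, 0.702, -0.091, 0.701]
wrist_force: [-5.3, -6.5, 7.9]
gripper_width: 0.011
```

```bash
python3 -c "
from h import *
plan([.634,.2455,.107],-3.7);o=r.observe();print(o['wrist_force'],o['wrist_torque'])"
```

```text
tcp [0.6349 0.2443 0.1072] psi -14.69 w 0.011
shift [ 0.0002  0.0009 -0.0011] turn [-10.99  -0.04   0.12]
[-5.31352847 -6.48864062  7.86539945] [-1.26324398  1.09395526  0.28065677]
```

The torque rose to 0.28 N m, so the switch is against the stop. Releasing and retreating.

carry_out --deltas "60 0 0 0 0 0 0;60 0 0 0 0 0 0;60 0 0 0 0 0 0;60 -0.03 0 0 0 0 0;60 -0.08 0 0 0 0 0;60 -0.12 0 0 0 0 0;60 -0.16 0 0 0 0 0;60 -0.16 0.1 0 0 0 0"

```text
time: 35.55
tcp_pos: [0.6499, 0.2906, 0.2748]
ee_rot: [0.093, 0.698, -0.091, 0.705]
wrist_force: [1.8, -0.3, 0.5]
gripper_width: 0.0514
```

carry_out --deltas "60 0 0.15 -0.12 0 0 0;60 0 0.15 -0.12 0 0 0;60 0 0.15 -0.12 0 0 0;60 0 0.15 -0.12 0 0 0;60 0 0.15 -0.12 0 0 0"

```text
time: 36.05
tcp_pos: [0.5672, 0.4743, 0.2658]
ee_rot: [0.089, 0.702, -0.088, 0.701]
wrist_force: [1.1, -0.6, -0.8]
gripper_width: 0.0512
```

```bash
python3 -c "
from h import *
plan([.634,.2455,.107],-3.7)
snap('side');snap('top');bcrop('top','f1.png',90,110,432,275,2);bcrop('top','f2.png',155,155,230,270,5);bcrop('side','f3.png',150,130,430,400,2);bcrop('side','f4.png',165,130,285,215,5)
a,b=[cv2.imread('pics/'+f) for f in('f3.png','f1.png')];W=max(a.shape[1],b.shape[1])
a,b=cv2.imread('pics/f2.png'),cv2.imread('pics/f4.png')
H=max(a.shape[0],b.shape[0]);p=lambda i:cv2.copyMakeBorder(i,0,H-i.shape[0],0,4,0);c=np.hstack([p(a),p(b)]);print(c.shape)
cv2.imwrite('pics/f5.png',cv2.resize(c,None,fx=min(1,795/c.shape[1]),fy=min(1,795/c.shape[1])))"
```

```text
tcp [0.5672 0.4743 0.2658] psi -14.35 w 0.0512
shift [ 0.1585 -0.2052  0.1217] turn [-10.65  -0.08  -0.04]
(575, 983, 3)
```

View pics/f1.png

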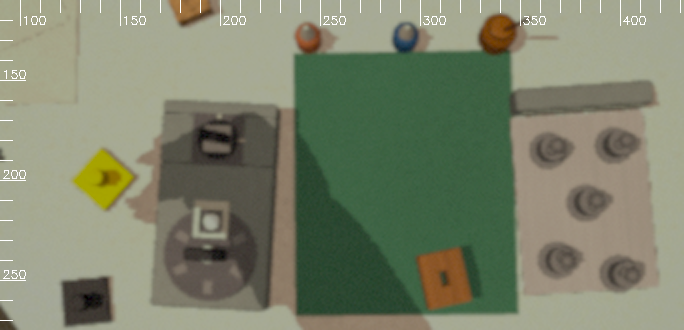

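View pics/f5.png

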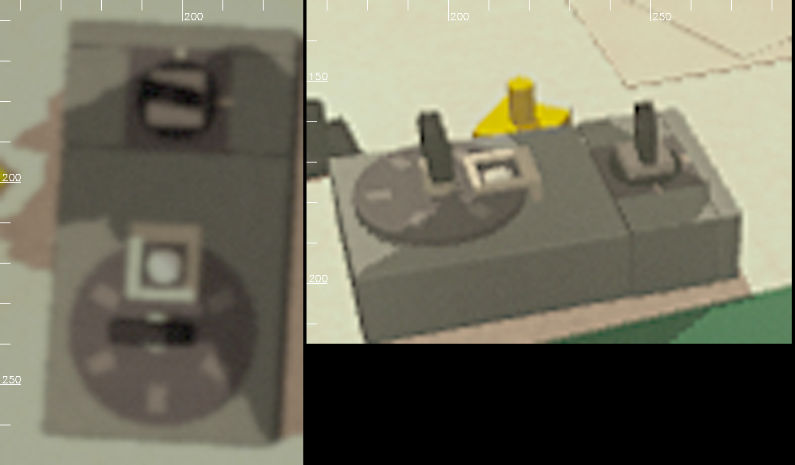

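The bust at the lower right of the plate has been knocked toward the edge, from about (402,238) to (401,246). I'm measuring it.

```bash
python3 -c "
from h import *
bcrop('top','f6.png',345,220,425,265,8)"
```

```text
(no output)
```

View pics/f6.png

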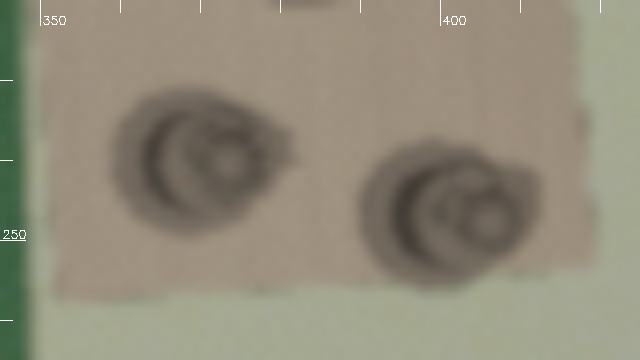

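```bash
python3 -c "
from h import *
print(p2w('top',399,246.75,.010),p2w('top',368.4,240,.010),'lower-left placed with tcp .4702 -.203')
plan([.5,.1,.266],90)"
```

```text
[ 0.44946953 -0.28266776  0.01      ] [ 0.46830894 -0.20215783  0.01      ] lower-left placed with tcp .4702 -.203
tcp [0.5696 0.4705 0.266 ] psi -14.54 w 0.0513
shift [ 1.000e-04 -3.761e-01  2.570e-02] turn [-1.0454e+02 -4.0000e-02  1.0000e-02]
```

carry_out --deltas "60 0 -0.376 0.026 -104.5 0 0;60 0 -0.376 0.026 -104.5 0 0;60 0 -0.376 0.026 -104.5 0 0;60 0 -0.376 0.026 -104.5 0 0;60 0 -0.376 0.026 -104.5 0 0;60 0 -0.376 0.026 -104.5 0 0;60 0 -0.376 0.026 -104.5 0 0;60 0 -0.376 0.026 -104.5 0 0"

```text
time: 36.95
tcp_pos: [0.4994, 0.0954, 0.2669]
ee_rot: [-0.315, 0.633, 0.314, 0.634]
wrist_force: [1.2, 0.1, 0.3]
gripper_width: 0.0512
```

```bash
python3 -c "
from h import *
plan([.451,-.283,.16],90)"
```

```text
tcp [0.4994 0.0954 0.2669] psi 52.77 w 0.0512
shift [ 0.1071 -0.1903 -0.3306] turn [-3.723e+01 -1.000e-02  5.000e-02]
```

carry_out --deltas "60 0.1 -0.19 -0.331 -37.2 0 0;60 0.1 -0.19 -0.331 -37.2 0 0;60 0.1 -0.19 -0.331 -37.2 0 0;60 0.1 -0.19 -0.331 -37.2 0 0;60 0.1 -0.19 -0.331 -37.2 0 0;60 0.1 -0.19 -0.331 -37.2 0 0;60 0.1 -0.19 -0.331 -37.2 0 0;60 0.1 -0.19 -0.331 -37.2 0 0"

```text
time: 37.75
tcp_pos: [0.451, -0.2652, 0.171]
ee_rot: [-0.499, 0.501, 0.498, 0.501]
wrist_force: [1.7, -0.6, 0.6]
gripper_width: 0.0514
```

```bash
python3 -c "
from h import *
plan([.451,-.283,.047],90)"
```

```text
tcp [ 0.451  -0.2652  0.171 ] psi 89.68 w 0.0514
shift [ 0.124  -0.     -0.0177] turn [-0.32 -0.04  0.04]
```

carry_out --deltas "60 0.03 0 -0.018 0 0 0;60 0.07 0 -0.018 0 0 0;60 0.115 0 -0.018 0 0 0;60 0.124 0 -0.018 0 0 0;60 0.124 0 -0.018 0 0 0;0 0.124 0 -0.018 0 0 0;0 0.124 0 -0.018 0 0 0;0 0.124 0 -0.018 0 0 0"

```text
time: 38.55
tcp_pos: [0.4534, -0.2812, 0.0495]
ee_rot: [-0.501, 0.501, 0.498, 0.501]
wrist_force: [-1.2, -0.8, 8.3]
gripper_width: 0.0319
```

```bash
python3 -c "
from h import *
plan([.476,-.288,.047],90)"
```

```text
tcp [ 0.4534 -0.2812  0.0495] psi 89.81 w 0.0319
shift [ 0.0026 -0.0226 -0.0067] turn [-0.19 -0.18  0.17]
```

carry_out --deltas "0 -0.02 0 0 0 0 0;0 -0.02 -0.023 -0.007 0 0 0;0 -0.02 -0.023 -0.007 0 0 0;0 -0.005 -0.023 -0.007 0 0 0;0 -0.002 -0.023 -0.007 0 0 0;0 -0.002 -0.023 -0.007 0 0 0;60 -0.002 -0.023 -0.007 0 0 0;60 -0.002 -0.023 -0.007 0 0 0"

```text
time: 39.35
tcp_pos: [0.4754, -0.2873, 0.0496]
ee_rot: [-0.499, 0.501, 0.499, 0.501]
wrist_force: [-0.1, -0.4, -1.0]
gripper_width: 0.0512
```

carry_out --deltas "60 0 0 0 0 0 0;60 -0.03 0 0 0 0 0;60 -0.08 0 0 0 0 0;60 -0.13 0 0 0 0 0;60 -0.18 0 0 0 0 0;60 -0.18 0 0.15 0 0 0;60 -0.18 0 0.25 0 0 0;60 -0.18 0 0.3 0 0 0"

```text
time: 40.15
tcp_pos: [0.4756, -0.1361, 0.2296]
ee_rot: [-0.499, 0.501, 0.498, 0.501]
wrist_force: [1.0, 0.6, 0.3]
gripper_width: 0.0512
```

carry_out --deltas "60 0 0.05 0.25 0 0 0;60 0 0.05 0.25 0 0 0;60 0 0.05 0.25 0 0 0;60 0 0.05 0.25 0 0 0;60 0 0.05 0.25 0 0 0;60 0 0.05 0.25 0 0 0"

```text
time: 40.75
tcp_pos: [0.425, 0.1171, 0.2295]
ee_rot: [-0.5, 0.499, 0.501, 0.5]
wrist_force: [-0.2, -0.6, 0.9]
gripper_width: 0.0513
```

```bash
python3 -c "
from h import *
plan([.451,-.283,.047],90)
snap('top');bcrop('top','q1.png',345,125,425,265,4);bcrop('top','q2.png',100,160,230,275,4)
a,b=cv2.imread('pics/q1.png'),cv2.imread('pics/q2.png');H=max(a.shape[0],b.shape[0]);p=lambda i:cv2.copyMakeBorder(i,0,H-i.shape[0],0,4,0);c=np.hstack([p(a),p(b)])
cv2.imwrite('pics/q3.png',cv2.resize(c,None,fx=.9,fy=.9));print(c.shape)"
```

```text
tcp [0.425  0.1171 0.2295] psi 90.12 w 0.0513
shift [ 0.1821 -0.025  -0.4004] turn [0.12 0.06 0.02]
(560, 848, 3)
```

View pics/q3.png

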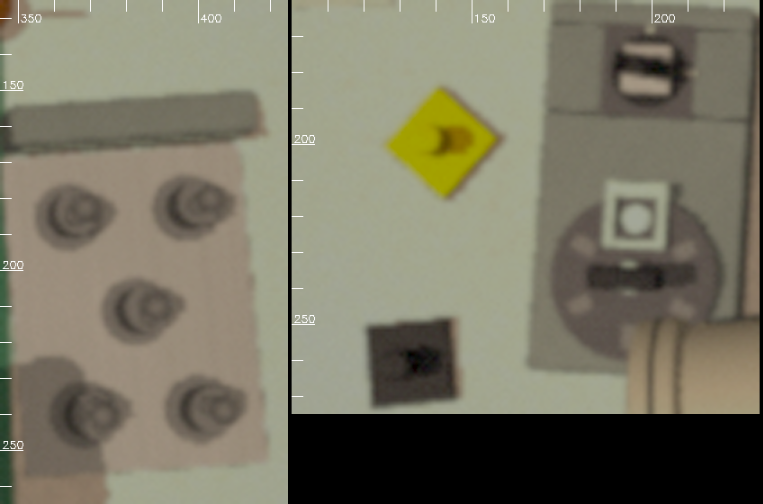

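The last look shows all five busts well inside the plate, the lens centred in the window, the key turned across in the barrel, the cap on the table and the arm clear.

```bash
python3 -c "
from rig import r
print(r.hand_in())"
```

```text
the job is handed in; nothing more can be done
None
```

The job is done and handed in at about 41 s of the 210 s allowed. The hand-in reports no verdict, so these are my own checks.

**What I did**
- **Busts:** I moved all five busts from the green mat onto the curing plate.
- **Wheel:** I turned the filter wheel about 135° clockwise, so the lens shows in the window.
- **Cap:** I set the black cap down on the table, right way up, and left the yellow look-alike alone.
- **Key:** I seated the key fully in the switch. The tool height matched the predicted seating height (107.1 mm against 107 mm) with about 15 N of contact. I then turned it clockwise until the torque rose to 0.28 N m at the stop.

**Last checks**
- **Knocked bust:** the picture after the key turn showed one bust pushed about 20 mm toward the plate's near edge. I put it back, and the final picture shows all five upright with every foot inside the plate.
- **Lens:** from the top camera, the lens centre sits about 3 mm toward the wheel axis from the window centre, within the 6 mm limit. Its radius is fixed, so I take most of this as blur and shading.
- **Camera disagreement:** the two cameras disagreed by 3–5 mm on the stand, and the top camera was about 3 mm off from touch at the wheel. I corrected by touch at the switch.
- **Not measured:** I could not read the switch angle directly. That it is on rests on the torque at the stop and the barrel's turned position in the picture.
- **Clear of everything:** the arm was touching nothing at hand-in. I saw the bottles and jar standing in place in the overview after the key turn, before the last bust move, which did not pass near them.

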